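Bench tools back onto their shadow pads

ROBOT

A 6-joint arm with a two-finger parallel gripper is mounted at the origin on a cart in front of the work surface, level with it; the furniture and walls round the work are solid. World frame = base frame: x ahead of the robot, y to its left, z up, the work surface at z = 0. Lengths are in mm, angles in rad, forces in N, time in s.
With the tool pointing down it reaches from about 275 to 1000 mm from the base axis. Payload 8.4 kg.
Tool frame: the origin (TCP) lies midway between the tips of the shut fingers; the grasp point (between the pads) lies 19 mm behind it; z points along the fingers, y is the line along which they close (so a half turn about z gives the same grasp; the last joint's range is limited). The gripper opens to 85 mm and grips with 20 to 120 N. Pads are 22 mm wide; open, the fingers measure 114 mm over their backs; the gripper's body (76 mm by 85 mm) begins 54 mm behind the grasp point. The pads swing forward as they close: fully open they stand 13 mm farther back than shut.
Start: joints at [1.293, 0.353, 1.633, -0, 1.155, -0.002], TCP at [170.196, 601.383, 231.281] pointing down, gripper open.
Joint ranges: [-2.63, 2.63], [-0.92, 2.1], [0.06, 2.66], [-1.3, 4.44], [0, 2.69], [-3.02, 3.02]. Speed limits (rad/s): [2.22, 2.22, 2.79, 3.14, 3.14, 3.14].

INTERFACE

Orientations are given as [roll, pitch, yaw] about the fixed x, y, z axes, in that order (R = Rz(yaw) Ry(pitch) Rx(roll)).
In Python, from rig import telemetry, optics, r gives the robot as it stands.
- The arm moves only by the tool play_rows, never from a script. Its arguments are lists of equal length, an entry for each row: "dp": the shift along the tool's x, y, z in units of 40 mm (1.0 is 40 mm), a list of three; "rot": the turn, a rotation vector about the tool's x, y, z in units of 6 degrees (1.0 is 6 degrees), a list of three. In form: {"dp": [[tx, ty, tz], ...], "rot": [[ax, ay, az], ...]}. A call has 1 to 5 rows; each row is the pose to reach, as a shift and turn from the pose commanded when the call began, along the tool's axes at that moment; what a row does not reach only later rows make up. A row lasts 1/12 s, in which the tool goes at most 41.7 mm and 7.16 degrees, less where a joint would pass 70% of its speed; a pose out of reach is approached as far as the arm can. A call with a gripper value outside its range is refused whole. "fingers" is the opening, from 0 (shut) to 1 (fully open), set as the call begins (left out, the last holds). The fingers move at their own pace and stop on an object; "grip_force" is the grip in N (left out, the last holds). Time passes only in rows, so rows that repeat a pose let the fingers close. It gives the time, the measured TCP pose, the force, the opening and the grip force at its end, in the units of the state.
- telemetry.sense(): the state, without advancing time (a new reading comes with each control period).
- optics.grab_frame(name): name is "scene" or "top" or "wrist"; returns a dict with "color" (384x512x3 uint8, red, green, blue), "mtx" (3x3 intrinsics, pixels), "R" (3x3) and "t" (3): a world point X has camera coordinates R X + t; the wrist camera has in their place "mount" (4x4, takes a point from camera to tool coordinates, whose origin is the TCP and whose axes are the flange's). Camera axes: x right, y down, z forward; pixel columns grow to the right and rows downward; lengths in mm; the calibration is good to about 2 mm. The wrist camera is an equidistant fisheye: a pixel r from the principal point sees the ray r / f radians off the axis. A picture is of the moment at which its call begins: read the wrist's pose just before it. There is no depth.
- r.sign_off(): hands the job in; it is judged then, once.
The state is a dict: "clock": time; "qpos": joint angles; "qvel": joint speeds; "joint_efforts": joint torques, N m; "eef_pos": TCP position; "tcp_rot": TCP orientation; "contact_force": force on the tool from outside, world axes, zero at the start; "wrist_torque": the same for the moment, N m; "opening": opening from 0.0 (shut) to 1.0 (fully open); "grasp_force": force on a finger pad.
Only numpy, scipy, OpenCV 4.12 (cv2) and the standard library are available. Lean on these libraries where they do the work, as an engineer would, in place of code of your own. Each camera call takes 0.05 s, during which the arm holds its last target. There are 200 camera calls.

TASK

Put the small brass plane, the cork sanding block, the roll of masking tape and the little steel tin back on their shadow pads: each one lying flat and right way up on the pad whose yellow silhouette has its shape and size, covering that silhouette (the plane and the cork block turned to line up with it, either end first). Leave the maple offcut standing where it is.

Things in the scene. Friction and masses are not known exactly. Their poses are not given: they have to be found in the camera images.
- thumb_plane: small brass thumb plane, loose, about 0.34 kg: a straight-sided body 30 mm wide and 92 mm long with sides 24 mm high (the blade in the middle reaches 34 mm). Origin: centre of its sole (underside); z up. The long axis of the body is its own +y axis turned 25 degrees counter-clockwise (seen from above); so the 30 mm width runs along its +x axis turned 25 degrees counter-clockwise. Grasp across the 30 mm width.
- cork_block: brown cork sanding block, loose, 0.06 kg, 58 mm wide, 110 mm long, 32 mm high. Origin: centre of its underside; z up. Its long axis is its own +y axis turned 35 degrees counter-clockwise (seen from above), the 58 mm width runs along +x turned 35 degrees counter-clockwise. Grasp across the 58 mm width.
- masking_tape: roll of cream masking tape lying flat, loose, 0.09 kg: a ring of outer diameter 105 mm, open hole about 76 mm across, 19 mm high. Origin: centre of the ring at its underside; z up. Too wide to take across: pinch its wall, about 14 mm thick, whose middle lies 45 mm from the centre, with one finger in the hole. Its turn about z does not matter.
- tin_small: small flat round light-grey steel tin, loose, 0.03 kg, 38 mm in diameter, 9 mm high. Origin: centre of its underside; z up. Its turn about z does not matter.
- plane_pad: target of the plane: fixed flat dark pad with a yellow rim, 64 x 122 mm and 4 mm thick, with a slim yellow rectangle of 32 x 94 mm marked flush on top. Origin: centre of its underside; z up. The drawing is turned in its frame just as the plane is in its own (long axis is +y turned 25 degrees counter-clockwise): the plane covers the silhouette when the origins stand one above the other and the two frames have equal yaw, or differ by half a turn.
- cork_pad: target of the cork block: fixed flat dark pad with a yellow rim, 84 x 132 mm and 4 mm thick, with a broad yellow rectangle of 60 x 112 mm marked flush on top. Origin: centre of its underside; z up. Long axis is +y turned 35 degrees counter-clockwise, as in the cork block: the block covers the silhouette when the origins stand one above the other and the two frames have equal yaw, or differ by half a turn.
- tape_pad: target of the masking tape: fixed flat round dark pad with a yellow rim, 128 mm in diameter and 4 mm thick, with a large yellow ring (106 mm outside, 74 mm inside) marked flush on top. Origin: centre of its underside; z up.
- tin_pad: target of the small tin: fixed flat round dark pad with a yellow rim, 72 mm in diameter and 4 mm thick, with a yellow disc of 40 mm marked flush on top. Origin: centre of its underside; z up.
- cut_block: pale maple offcut with a saw slot, loose bystander standing among the tools, 72 x 126 mm and 56 mm high. Origin: centre of its underside. Leave it where it stands.
- bush (a point): foot of a small white turned bush, a fixed bystander in the middle of the work area: 17 mm in diameter, 26 mm high, standing upright with this point at the centre of its underside. Not part of the job; keep the fingers clear of it.

How it is judged (in metres and radians):
At the end, for the whole second after the job is handed in: Plane, cork block, tape and tin each lie flat, right way up, at rest on their own pad, centre within 12 mm of the pad's; plane and cork block within 0.2 rad of their silhouettes, either way round. Maple offcut upright, within 30 mm of where it stood (horizontal distance between thumb_plane and plane_pad below 0.012 m and z of thumb_plane in the frame of plane_pad between 0.001 and 0.008 m and angle between each of thumb_plane, cork_block, masking_tape, tin_small's own z axis and vertical below 0.12 rad and linear speed of each of thumb_plane, cork_block, masking_tape, tin_small below 0.02 m/s and angle between the x axis of thumb_plane and the x axis of plane_pad, either way round below 0.2 rad and horizontal distance between cork_block and cork_pad below 0.012 m and z of cork_block in the frame of cork_pad between 0.001 and 0.008 m and angle between the x axis of cork_block and the x axis of cork_pad, either way round below 0.2 rad and horizontal distance between masking_tape and tape_pad below 0.012 m and z of masking_tape in the frame of tape_pad between 0.001 and 0.008 m and horizontal distance between tin_small and tin_pad below 0.012 m and z of tin_small in the frame of tin_pad between 0.001 and 0.008 m and distance of cut_block from where it was at the start of the episode below 0.03 m and angle between cut_block's own z axis and vertical below 0.2 rad); the robot touches nothing.
It fails at once if the maple offcut is pushed away more than 30 mm or knocked over (distance of cut_block from where it was at the start of the episode above 0.03 m or angle between cut_block's own z axis and vertical above 0.5 rad).
It also fails if it takes over 128 s, if anything falls off the work surface, if the arm or the gripper's body presses on something with over 40 N, if the wrist force passes 120 N, or if a joint passes its speed limit or range.

## Working session

There is one attempt and no reset: what is moved stays moved. The work goes in short steps, Python scripts to look and compute and a tool call to move; the robot and the scene stay as the last step left them, time stands still between calls to the robot, and variables do not carry over. Pictures are saved under pics/ and viewed, at most 14 in all, crops included, and the job is handed in when it is done.

Besides the shell and the picture viewer there is one more tool, called after "Request:" in YAML: its name, and indented under it one key for each argument. play_rows: Moves the arm, as the interface text tells. Its arguments: {"type":"object","properties":{"dp":{"type":"array"},"rot":{"type":"array"},"fingers":{"type":"number"},"grip_force":{"type":"number"}},"required":["dp","rot"]}

```bash
mkdir -p pics; ls
python3 - <<'E'
from rig import telemetry, optics, r
import cv2,numpy as np
s=telemetry.sense(); print(s['eef_pos'],s['tcp_rot'],s['opening'],s['clock'])
for n in ('top','scene'):
    f=optics.grab_frame(n); cv2.imwrite(f'pics/{n}0.png',f['color'][:,:,::-1]); np.savez(f'pics/{n}0.npz',**f)
    print(n,f['mtx'].tolist(),np.round(f['R'],3).tolist(),f['t'])
    cv2.imwrite(f'pics/{n}0b.png',cv2.resize(f['color'][:,:,::-1],(800,600),interpolation=cv2.INTER_CUBIC))
E
```

```text
pics
[170.06697553 600.90044516 230.53571462] [-3.14016389e+00  4.55569214e-06  2.86580799e+00] 0.9993644994875075 0.0
top [[485.38223229074885, 0.0, 261.5120980550564], [0.0, 485.38223229074885, 187.42796403961916], [0.0, 0.0, 1.0]] [[-0.0, -1.0, -0.0], [-0.98, 0.0, -0.201], [0.201, 0.0, -0.98]] [ -11.37925499  515.23240686 1388.27343961]
scene [[423.03838710078236, 0.0, 254.37162227275087], [0.0, 423.03838710078236, 187.7478974033302], [0.0, 0.0, 1.0]] [[0.875, -0.483, 0.02], [-0.244, -0.477, -0.844], [0.417, 0.734, -0.536]] [-447.26687629  132.18160671  935.41817909]
```

View pics/top0b.png

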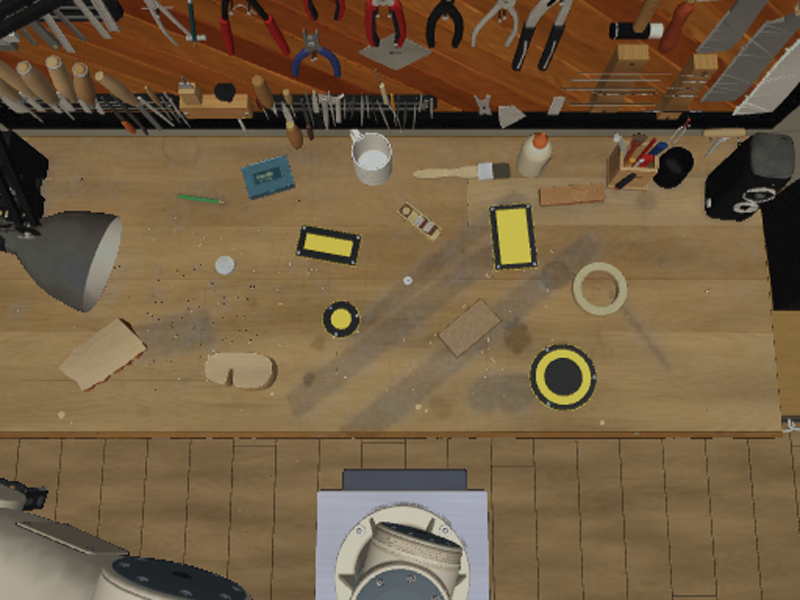

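View pics/scene0b.png

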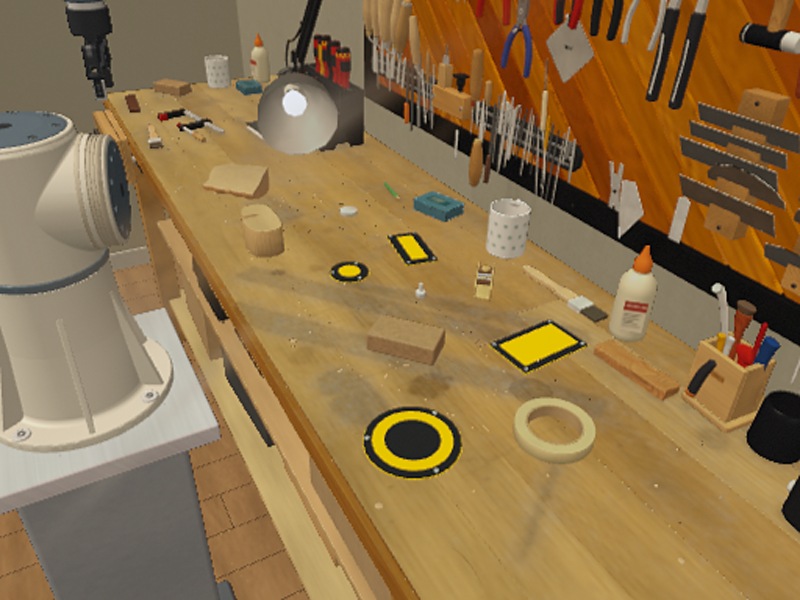

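The top view (800×600) shows plane (420,221), cork (470,328), tape (600,289), tin (225,265), pads plane (329,245), cork (513,237), tape (563,377), tin (341,319), bush (407,281) and offcut (240,370). The scene view agrees. Next I turn these into world coordinates on rectified planes.

```bash
cat > h.py <<'E'
import numpy as np, cv2
from scipy.spatial.transform import Rotation as Ro
def ray2plane(o,d,z): return o+d*((z-o[2])/d[2])
def pix2w(f,u,v,z):
    R,t=np.array(f['R']),np.array(f['t']); d=R.T@np.linalg.solve(f['mtx'],[u,v,1.]); return ray2plane(-R.T@t,d,z)
X0,Y0,S=250,-450,1.0   # bird's-eye: row = (X1-x), col=(Y1-y)
X1,Y1=800,500
def bird(f,z):
    """1 mm/px rectified view of plane z; col=Y1-y,row=X1-x"""
    src=[];dst=[]
    R,t,K=np.array(f['R']),np.array(f['t']),np.array(f['mtx'])
    for x in (300,750):
        for y in (-400,400):
            p=K@(R@[x,y,z]+t); src.append(p[:2]/p[2]); dst.append([Y1-y,X1-x])
    H=cv2.getPerspectiveTransform(np.float32(src),np.float32(dst))
    return cv2.warpPerspective(f['color'],H,(Y1+450,X1-250),flags=cv2.INTER_CUBIC)
def blobs(mask,amin=300):
    cs,_=cv2.findContours(mask.astype(np.uint8),cv2.RETR_EXTERNAL,cv2.CHAIN_APPROX_NONE); out=[]
    for c in cs:
        if cv2.contourArea(c)<amin: continue
        b=cv2.boxPoints(cv2.minAreaRect(c)); w=np.array([[X1-p[1],Y1-p[0]] for p in b])
        e=[w[1]-w[0],w[2]-w[1]]; L=[np.linalg.norm(k) for k in e]; a=e[int(np.argmax(L))]
        out.append((w.mean(0).round(1),sorted(np.round(L,1)),round(float(np.degrees(np.arctan2(a[1],a[0]))%180),1),cv2.contourArea(c)))
    return out
def move(s,p,yaw=None):
    """units for play_rows from state s to TCP p (mm) pointing down; yaw = direction (deg) of closing axis, mod 180"""
    R=Ro.from_euler('xyz',s['tcp_rot']); dp=R.inv().apply(np.array(p,float)-s['eef_pos'])/40
    rv=np.zeros(3)
    y0=s['tcp_rot'][2]
    if yaw is None: y=y0
    else:
        y=np.radians(yaw)+np.pi/2   # y_tool=(sin y,-cos y)
        y=y0+(y-y0+np.pi/2)%np.pi-np.pi/2
    rv=(R.inv()*Ro.from_euler('xyz',[np.pi,0,y])).as_rotvec()
    return np.round(dp,2),np.round(np.degrees(rv)/6,2)
E
python3 - <<'E'
from h import *
f=dict(np.load('pics/top0.npz'))
for z,name in ((4,'pads'),(9,'tin'),(19,'tape'),(32,'cork'),(24,'plane'),(56,'maple'),(0,'bush')):
    b=bird(f,z); h=cv2.cvtColor(b,cv2.COLOR_RGB2HSV); H,Sx,V=[h[...,i].astype(int) for i in range(3)]
    if name=='pads': 
        m=(Sx>150)&(H>22)&(H<35)&(V>120)
        for o in blobs(m,400): print(name,o)
    if name in('tin','tape'):
        m=(Sx<95)&(V>125)
        for o in blobs(m,700): print(name,o)
    if name in('cork','plane','maple','bush'): cv2.imwrite(f'pics/b_{name}.png',b[...,::-1])
    for n,(u,v) in dict(tin=(225,265),tape=(600,289),cork=(470,328),plane=(420,221),maple=(240,370),bush=(407,281)).items():
        if n==name: print(name,pix2w(f,u*.64,v*.64,z).round(1))
# crops: cork, plane, tin, maple at 3x
def crop(n,x,y,r=75):
    b=cv2.imread(f'pics/b_{n}.png'); c=b[int(X1-x-r):int(X1-x+r),int(Y1-y-r):int(Y1-y+r)]; return cv2.resize(c,(390,390),interpolation=cv2.INTER_CUBIC)
p={n:pix2w(f,u*.64,v*.64,z) for n,u,v,z in (('cork',470,328,32),('plane',420,221,24))}
cv2.imwrite('pics/crop1.png',np.hstack([crop(n,*p[n][:2]) for n in p]))
E
```

```text
pads (array([ 361.5, -307.5], dtype=float32), [np.float32(103.0), np.float32(103.0)], 90.0, 8363.0)
pads (array([475. , 121.5], dtype=float32), [np.float32(38.9), np.float32(38.9)], 135.0, 1172.5)
pads (array([624. , 149.4], dtype=float32), [np.float32(33.0), np.float32(94.5)], 79.3, 2875.5)
pads (array([ 641.9, -219.2], dtype=float32), [np.float32(60.5), np.float32(112.2)], 4.5, 6381.5)
tin (array([357.9, 134.7], dtype=float32), [np.float32(72.5), np.float32(206.5)], 127.4, 6046.0)
tin (array([374.5, 316.5], dtype=float32), [np.float32(67.0), np.float32(129.0)], 90.0, 6784.0)
tin (array([370.8, -53.7], dtype=float32), [np.float32(66.8), np.float32(213.7)], 103.5, 4776.0)
tin (array([ 455.9, -127.8], dtype=float32), [np.float32(55.0), np.float32(107.5)], 130.1, 5529.5)
tin (array([ 534. , -385.5], dtype=float32), [np.float32(105.4), np.float32(106.8)], 135.0, 8769.5)
tin (array([581.8, 352.2], dtype=float32), [np.float32(38.9), np.float32(41.0)], 45.0, 1233.0)
tin (array([ 697., -332.], dtype=float32), [np.float32(20.0), np.float32(132.0)], 90.0, 853.5)
tin (array([ 721.5, -425.5], d
[... 979 characters left out ...]
[579. , 349.5], dtype=float32), [np.float32(38.9), np.float32(41.7)], 45.0, 1217.5)
tape (array([ 695.6, -322.6], dtype=float32), [np.float32(19.9), np.float32(117.0)], 88.0, 776.0)
tape (array([ 718.5, -423.5], dtype=float32), [np.float32(33.0), np.float32(51.0)], 90.0, 891.0)
tape (array([ 766.6, -100.7], dtype=float32), [np.float32(41.4), np.float32(160.5)], 95.2, 3388.0)
tape (array([ 779., -262.], dtype=float32), [np.float32(42.0), np.float32(58.0)], 90.0, 1551.0)
tape (array([771.,  65.], dtype=float32), [np.float32(58.0), np.float32(76.0)], 90.0, 3172.5)
tape [ 529.6 -383.9   19. ]
cork [ 450.9 -128.7   32. ]
plane [665.9 -34.1  24. ]
maple [368.4 301.4  56. ]
bush [549.8  -8.3   0. ]
```

View pics/crop1.png

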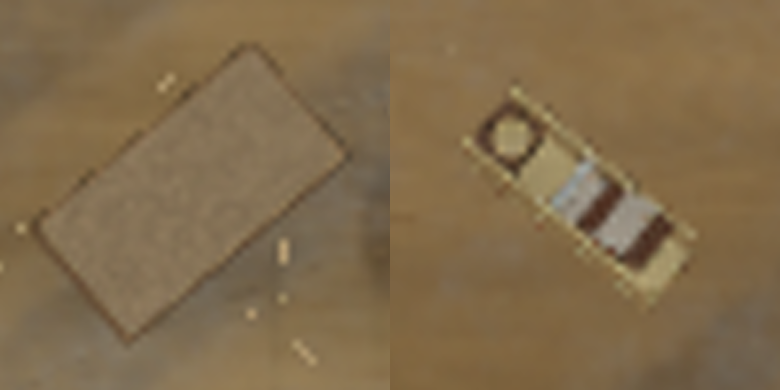

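The crop shows the cork's corners at (250,43), (348,155), (128,343), (37,228), so it sits at (452,-127) with its long axis at 130°. The plane is centred near (582,193), so (667,-33) with its long axis at 50°. All sizes match the task text, so I go to the tin first.

Run:
```python
from h import *
from rig import telemetry
s=telemetry.sense()
print(move(s,[582,352,120]),move(s,[582,352,120],31))
```

```text
(array([-11.6 ,  -3.18,   2.77]), array([-0.01,  0.  , -0.  ])) (array([-11.6 ,  -3.18,   2.77]), array([-0.01,  0.  ,  7.2 ]))
```

Request:
play_rows:
  dp:
    - [-1,-0.25,0.25]
    - [-2,-0.5,0.5]
    - [-3,-0.75,0.75]
    - [-4,-1,1]
    - [-4,-1,1]
  rot:
    - [0,0,0]
    - [0,0,0]
    - [0,0,0]
    - [0,0,0]
    - [0,0,0]
  fingers: 1
  grip_force: 40

```text
clock: 0.52
eef_pos: [317.4, 515.1, 189.1]
tcp_rot: [-3.138, 0.001, 2.863]
contact_force: [-0.2, 0.6, -1.0]
opening: 1.0
grasp_force: 0.0
```

Request:
play_rows:
  dp:
    - [-1,-0.25,0.25]
    - [-2,-0.5,0.5]
    - [-3,-0.75,0.75]
    - [-4,-1,1]
    - [-4,-1,1]
  rot:
    - [0,0,0]
    - [0,0,0]
    - [0,0,0]
    - [0,0,0]
    - [0,0,0]

```text
clock: 0.93
eef_pos: [460.5, 433.4, 149.3]
tcp_rot: [-3.139, 0.001, 2.863]
contact_force: [-0.5, 0.8, 0.6]
opening: 1.002
grasp_force: 0.0
```

Request:
play_rows:
  dp:
    - [-0.9,-0.3,0.2]
    - [-1.8,-0.6,0.4]
    - [-2.7,-0.9,0.6]
    - [-3.6,-1.18,0.77]
    - [-3.6,-1.18,0.77]
  rot:
    - [0,0,1.1]
    - [0,0,2.2]
    - [0,0,3.3]
    - [0,0,4.4]
    - [0,0,5.5]

```text
clock: 1.35
eef_pos: [586.2, 348.8, 118.8]
tcp_rot: [-3.141, 0.002, 2.281]
contact_force: [-1.1, -0.5, -0.1]
opening: 0.999
grasp_force: 0.0
```

```bash
cat >> h.py <<'E'
def wpix(f,s,u,v,z):
    """wrist fisheye pixel -> world at height z"""
    K=f['mtx']; x,y=(np.asarray(u)-K[0,2])/K[0,0],(np.asarray(v)-K[1,2])/K[1,1]; th=np.hypot(x,y)+1e-9
    d=np.stack([np.sin(th)*x/th,np.sin(th)*y/th,np.cos(th)],-1)
    M=np.array(f['mount']); Rt=Ro.from_euler('xyz',s['tcp_rot']).as_matrix()
    o=Rt@M[:3,3]+s['eef_pos']; d=d@(Rt@M[:3,:3]).T
    return o+d*((z-o[2])/d[...,2])[...,None]
def wbird(f,s,z,c,r=100,k=3):
    """rectified wrist view of plane z, centred on c, k px/mm; col=y left, row=x up"""
    n=int(2*r*k); j,i=np.meshgrid(np.arange(n),np.arange(n)); P=np.stack([c[0]+r-i/k,c[1]+r-j/k,np.full(i.shape,float(z))],-1)
    M=np.array(f['mount']); Rt=Ro.from_euler('xyz',s['tcp_rot']).as_matrix()
    q=((P-s['eef_pos'])@Rt-M[:3,3])@M[:3,:3]; rho=np.hypot(q[...,0],q[...,1])+1e-9; th=np.arctan2(rho,q[...,2]); K=f['mtx']
    u=K[0,2]+K[0,0]*th*q[...,0]/rho; v=K[1,2]+K[1,1]*th*q[...,1]/rho
    return cv2.remap(f['color'],u.astype(np.float32),v.astype(np.float32),cv2.INTER_CUBIC)
E
python3 - <<'E'
from h import *
from rig import telemetry,optics
s=telemetry.sense(); f=optics.grab_frame('wrist'); print(s['eef_pos'],s['tcp_rot'],s['clock'],s['contact_force'])
print(move(s,[582,352,60],31))
b=wbird(f,s,9,s['eef_pos'][:2],90,3); cv2.imwrite('pics/w1.png',np.hstack([cv2.resize(b,(384,384)),f['color'][:,:400]])[...,::-1])
E
```

```text
[586.22766859 348.76556326 118.8464517 ] [-3.14111063e+00  1.70775345e-03  2.28085878e+00] 1.35 [-1.06081593 -0.45590514 -0.09217412]
(array([ 0.13, -0.03,  1.47]), array([-0.  ,  0.02,  1.61]))
```

View pics/w1.png

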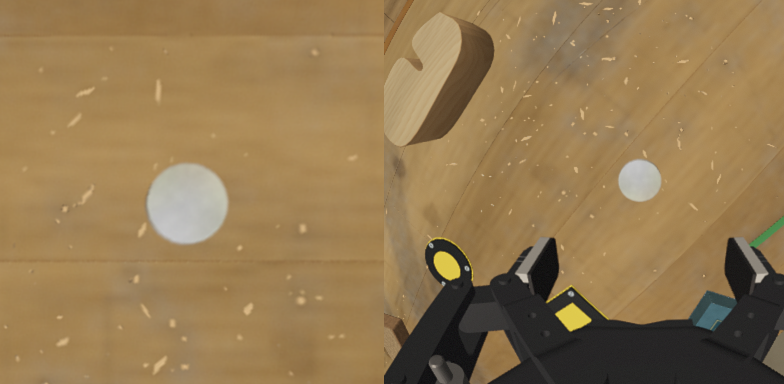

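The rectified wrist view has the tin at (188,203) of 384, which is (581,351). That agrees with the top view, so I go down and grip.

Request:
play_rows:
  dp:
    - [0.12,-0.05,0.8]
    - [0.12,-0.05,1.6]
    - [0.12,-0.05,2.3]
    - [0.12,-0.05,2.75]
    - [0.12,-0.05,2.9]
  rot:
    - [0,0,0]
    - [0,0,0]
    - [0,0,0]
    - [0,0,0]
    - [0,0,0]

```text
clock: 1.82
eef_pos: [574.4, 354.5, 1.1]
tcp_rot: [-3.136, -0.001, 2.293]
contact_force: [-1.0, -1.4, -0.7]
opening: 1.001
grasp_force: 0.0
```

Request:
play_rows:
  dp:
    - [0,0,0]
    - [0,0,0]
    - [0,0,0]
    - [0,0,0]
    - [0,0,0]
  rot:
    - [0,0,0]
    - [0,0,0]
    - [0,0,0]
    - [0,0,0]
    - [0,0,0]
  fingers: 0
  grip_force: 30

```text
clock: 2.23
eef_pos: [578.2, 355.8, 6.5]
tcp_rot: [3.139, 0.0, 2.29]
contact_force: [-1.7, 1.0, 7.4]
opening: 0.406
grasp_force: 29.2
```

Request:
play_rows:
  dp:
    - [0,0,0]
    - [0,0,0]
    - [0,0,0]
    - [0,0,0]
    - [0,0,0]
  rot:
    - [0,0,0]
    - [0,0,0]
    - [0,0,0]
    - [0,0,0]
    - [0,0,0]

```text
clock: 2.65
eef_pos: [578.3, 355.7, 6.6]
tcp_rot: [3.139, 0.0, 2.29]
contact_force: [-0.4, 0.9, 6.9]
opening: 0.395
grasp_force: 29.2
```

Request:
play_rows:
  dp:
    - [0,0,0]
    - [0,0,0]
    - [0,0,0]
    - [0,0,0]
    - [0,0,0]
  rot:
    - [0,0,0]
    - [0,0,0]
    - [0,0,0]
    - [0,0,0]
    - [0,0,0]

```text
clock: 3.07
eef_pos: [578.2, 355.7, 6.6]
tcp_rot: [3.139, 0.0, 2.29]
contact_force: [-2.4, 0.1, 6.9]
opening: 0.403
grasp_force: 29.2
```

Request:
play_rows:
  dp:
    - [0,0,-0.5]
    - [0,0,-1.2]
    - [0,0,-1.8]
    - [0,0,-2]
    - [0,0,-2]
  rot:
    - [0,0,0]
    - [0,0,0]
    - [0,0,0]
    - [0,0,0]
    - [0,0,0]

```text
clock: 3.48
eef_pos: [579.2, 356.0, 88.0]
tcp_rot: [3.136, 0.001, 2.29]
contact_force: [-0.4, 0.9, 0.0]
opening: 0.0
grasp_force: 0.0
```

Run:
```python
from h import *
from rig import telemetry,optics
s=telemetry.sense(); print(s['eef_pos'],s['opening'],s['grasp_force'],s['contact_force'],move(s,[475,121.5,80]))
f=optics.grab_frame('wrist'); cv2.imwrite('pics/w2.png',f['color'][...,::-1])
```

```text
[579.20881439 356.02654635  88.01764196] 0.0004807573877504018 0.0 [-0.40532889  0.9275714   0.02085193] (array([-2.7 , -5.82,  0.17]), array([0.05, 0.01, 0.  ]))
```

View pics/w2.png

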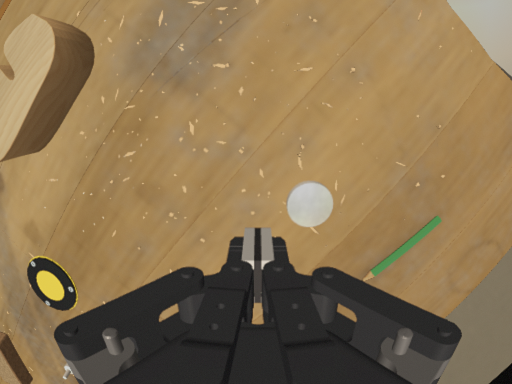

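The grip came up empty: the fingers are shut at (258,270) and the tin still lies on the table at (310,204). They closed too high on it and a bit off centre, because I had used a reading taken before the arm settled. I'll settle, measure again and go lower.

Request:
play_rows:
  dp:
    - [0,0,0]
    - [0,0,0]
    - [0,0,0]
    - [0,0,0]
    - [0,0,0]
  rot:
    - [0,0,0]
    - [0,0,0]
    - [0,0,0]
    - [0,0,0]
    - [0,0,0]
  fingers: 1

```text
clock: 3.95
eef_pos: [577.0, 354.7, 83.6]
tcp_rot: [-3.14, -0.0, 2.29]
contact_force: [-0.2, 0.8, -0.2]
opening: 0.709
grasp_force: 0.0
```

Request:
play_rows:
  dp:
    - [0,0,0]
    - [0,0,0]
    - [0,0,0]
    - [0,0,0]
    - [0,0,0]
  rot:
    - [0,0,0]
    - [0,0,0]
    - [0,0,0]
    - [0,0,0]
    - [0,0,0]

```text
clock: 4.37
eef_pos: [577.4, 354.9, 84.5]
tcp_rot: [3.142, 0.0, 2.29]
contact_force: [-0.0, -0.8, -0.7]
opening: 1.001
grasp_force: 0.0
```

Run:
```python
from h import *
from rig import telemetry,optics
s=telemetry.sense(); print(s['eef_pos'],s['tcp_rot'],s['opening'])
def find(b,c,r,k,amin=2000):
    h=cv2.cvtColor(b,cv2.COLOR_RGB2HSV); m=((h[...,1]<60)&(h[...,2]>130)).astype(np.uint8)
    for q in cv2.findContours(m,cv2.RETR_EXTERNAL,cv2.CHAIN_APPROX_NONE)[0]:
        if cv2.contourArea(q)>amin:
            (u,v),R=cv2.minEnclosingCircle(q); print('blob',c[0]+r-v/k,c[1]+r-u/k,'rad',R/k)
f=optics.grab_frame('wrist'); c=s['eef_pos'][:2]; find(wbird(f,s,9,c,60,3),c,60,3)
t=optics.grab_frame('top'); b=bird(t,9)[100:320,60:250]; h=cv2.cvtColor(b,cv2.COLOR_RGB2HSV); m=((h[...,1]<95)&(h[...,2]>125))
for q in cv2.findContours(m.astype(np.uint8),cv2.RETR_EXTERNAL,cv2.CHAIN_APPROX_NONE)[0]:
    if cv2.contourArea(q)>600: (u,v),R=cv2.minEnclosingCircle(q); print('top',700-v,440-u,R)
```

```text
[577.35313598 354.94400329  84.51982795] [3.14154675e+00 3.84453237e-06 2.28985038e+00] 1.0010748623489
blob 614.3289813121932 379.18554991904347 rad 19.647145589192707
top 525.0 428.0 45.60711669921875
top 640.0 390.0 78.10259246826172
```

Request:
play_rows:
  dp:
    - [-0.15,0.6,0]
    - [-0.15,1.1,0.5]
    - [-0.15,1.1,1.1]
    - [-0.15,1.1,1.5]
    - [-0.15,1.1,1.5]
  rot:
    - [0,0,0]
    - [0,0,0]
    - [0,0,0]
    - [0,0,0]
    - [0,0,0]

```text
clock: 4.88
eef_pos: [611.6, 377.7, 20.1]
tcp_rot: [-3.135, -0.001, 2.29]
contact_force: [-1.1, -1.0, -1.3]
opening: 1.003
grasp_force: 0.0
```

Request:
play_rows:
  dp:
    - [0,0,0]
    - [0,0,0]
    - [0,0,0]
    - [0,0,0]
    - [0,0,0]
  rot:
    - [0,0,0]
    - [0,0,0]
    - [0,0,0]
    - [0,0,0]
    - [0,0,0]

```text
clock: 5.3
eef_pos: [614.8, 379.7, 25.7]
tcp_rot: [3.14, 0.0, 2.29]
contact_force: [0.2, 0.4, 0.9]
opening: 0.999
grasp_force: 0.0
```

Run:
```python
from h import *
from rig import telemetry,optics
s=telemetry.sense(); print(s['eef_pos'],s['tcp_rot'],s['opening'])
f=optics.grab_frame('wrist'); c=s['eef_pos'][:2]; b=wbird(f,s,9,c,60,3)
h=cv2.cvtColor(b,cv2.COLOR_RGB2HSV); m=((h[...,1]<60)&(h[...,2]>130)).astype(np.uint8)
for q in cv2.findContours(m,cv2.RETR_EXTERNAL,cv2.CHAIN_APPROX_NONE)[0]:
    if cv2.contourArea(q)>2000:
        (u,v),R=cv2.minEnclosingCircle(q); print('blob',c[0]+60-v/3,c[1]+60-u/3,'rad',R/3)
cv2.imwrite('pics/w3.png',np.hstack([b,cv2.resize(f['color'],(440,360))])[...,::-1])
```

```text
[614.84619301 379.66082556  25.70519699] [3.14006976e+00 2.62877227e-04 2.28979229e+00] 0.9992211934407236
blob 614.4723170764913 379.5437092656915 rad 19.53833262125651
```

View pics/w3.png

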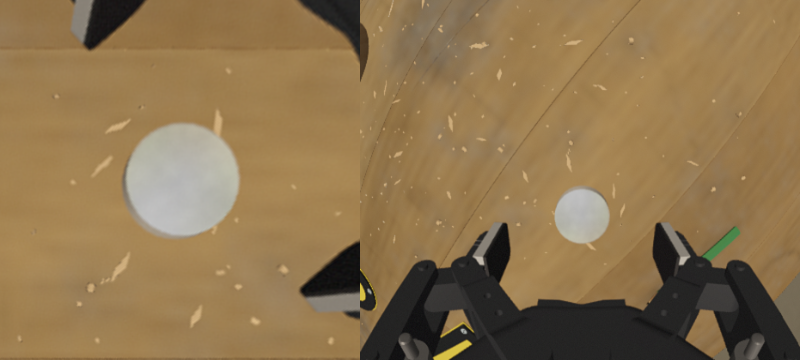

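The tin sits midway between the fingers, at (182,180) in the rectified view. Going down to about 1 mm and closing.

Request:
play_rows:
  dp:
    - [0,0,0.2]
    - [0,0,0.4]
    - [0,0,0.55]
    - [0,0,0.6]
    - [0,0,0.6]
  rot:
    - [0,0,0]
    - [0,0,0]
    - [0,0,0]
    - [0,0,0]
    - [0,0,0]

```text
clock: 5.77
eef_pos: [613.6, 378.9, -1.0]
tcp_rot: [-3.139, -0.0, 2.29]
contact_force: [0.1, -0.0, -0.7]
opening: 1.006
grasp_force: 0.0
```

Request:
play_rows:
  dp:
    - [0,0,0]
    - [0,0,0]
    - [0,0,0]
    - [0,0,0]
    - [0,0,0]
  rot:
    - [0,0,0]
    - [0,0,0]
    - [0,0,0]
    - [0,0,0]
    - [0,0,0]
  fingers: 0.6
  grip_force: 20

```text
clock: 6.18
eef_pos: [614.6, 379.5, 0.8]
tcp_rot: [3.141, 0.0, 2.29]
contact_force: [0.4, -0.4, 0.6]
opening: 0.601
grasp_force: 0.0
```

Request:
play_rows:
  dp:
    - [0,0,0]
    - [0,0,0]
    - [0,0,0]
    - [0,0,0]
    - [0,0,0]
  rot:
    - [0,0,0]
    - [0,0,0]
    - [0,0,0]
    - [0,0,0]
    - [0,0,0]
  fingers: 0

```text
clock: 6.6
eef_pos: [614.5, 379.5, 0.8]
tcp_rot: [3.141, 0.0, 2.29]
contact_force: [-1.8, -1.3, 4.7]
opening: 0.429
grasp_force: 20.0
```

Request:
play_rows:
  dp:
    - [0,0,0]
    - [0,0,-0.05]
    - [0,0,-0.1]
    - [0,0,-0.15]
    - [0,0,-0.15]
  rot:
    - [0,0,0]
    - [0,0,0]
    - [0,0,0]
    - [0,0,0]
    - [0,0,0]

```text
clock: 7.02
eef_pos: [614.6, 379.5, 6.8]
tcp_rot: [3.141, 0.0, 2.29]
contact_force: [-0.0, 0.4, 0.3]
opening: 0.426
grasp_force: 20.1
```

Request:
play_rows:
  dp:
    - [0,0,-0.5]
    - [0,0,-1]
    - [-0.3,-0.8,-1.3]
    - [-0.6,-1.6,-1.3]
    - [-0.9,-2.4,-1.3]
  rot:
    - [0,0,0]
    - [0,0,0]
    - [0,0,0]
    - [0,0,0]
    - [0,0,0]

```text
clock: 7.43
eef_pos: [565.8, 288.7, 59.5]
tcp_rot: [3.139, 0.001, 2.291]
contact_force: [-0.2, -0.3, -0.2]
opening: 0.427
grasp_force: 20.3
```

Request:
play_rows:
  dp:
    - [-0.33,-0.9,0]
    - [-0.66,-1.8,0]
    - [-1,-2.7,0]
    - [-1.33,-3.6,0]
    - [-1.66,-4.47,0]
  rot:
    - [0,0,0]
    - [0,0,0]
    - [0,0,0]
    - [0,0,0]
    - [0,0,0]

```text
clock: 7.85
eef_pos: [473.9, 120.0, 58.6]
tcp_rot: [3.141, 0.0, 2.29]
contact_force: [-0.1, 0.3, -0.1]
opening: 0.432
grasp_force: 20.3
```

Request:
play_rows:
  dp:
    - [0,0,0]
    - [0,0,0]
    - [0,0,0.3]
    - [0,0,0.6]
    - [0,0,0.6]
  rot:
    - [0,0,0]
    - [0,0,0]
    - [0,0,0]
    - [0,0,0]
    - [0,0,0]

```text
clock: 8.27
eef_pos: [475.1, 121.9, 33.2]
tcp_rot: [-3.141, -0.001, 2.29]
contact_force: [-1.3, -0.2, -0.1]
opening: 0.425
grasp_force: 20.3
```

Request:
play_rows:
  dp:
    - [0,0,0]
    - [0,0,0]
    - [0,0,0]
    - [0,0,0]
    - [0,0,0]
  rot:
    - [0,0,0]
    - [0,0,0]
    - [0,0,0]
    - [0,0,0]
    - [0,0,0]

```text
clock: 8.68
eef_pos: [475.4, 121.5, 34.9]
tcp_rot: [3.141, 0.0, 2.29]
contact_force: [-0.2, -0.5, 0.7]
opening: 0.431
grasp_force: 20.3
```

Run:
```python
from h import *
from rig import telemetry,optics
s=telemetry.sense(); print(s['eef_pos'],s['tcp_rot'],s['opening'],s['grasp_force'],move(s,[475,121.5,5]))
f=optics.grab_frame('wrist'); c=s['eef_pos'][:2]; b=wbird(f,s,4,c,60,3)
cv2.imwrite('pics/w4.png',np.hstack([b,cv2.resize(f['color'],(440,360))])[...,::-1])
```

```text
[475.43318019 121.53529174  34.89197616] [3.14094613e+00 3.26363064e-04 2.28997819e+00] 0.4308305763017326 20.290899574756622 (array([ 0.01, -0.01,  0.75]), array([0.01, 0.  , 0.  ]))
```

View pics/w4.png

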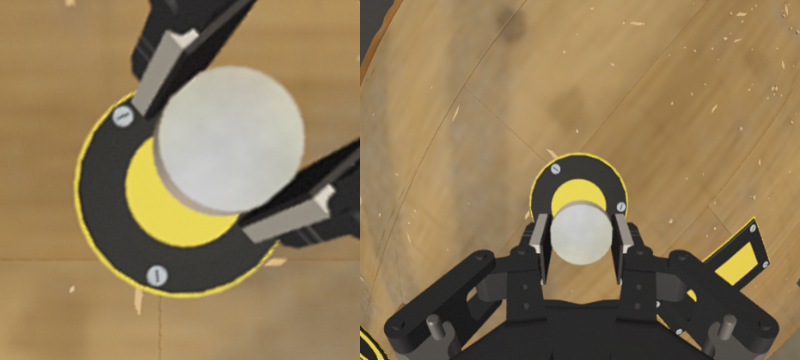

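The wrist view shows the tin held squarely between the pads, and the pad's centre about 1–2 mm off the TCP, at (185,186) of the rectified 360. Placing the tin.

Request:
play_rows:
  dp:
    - [0,-0.04,0.2]
    - [0,-0.04,0.4]
    - [0,-0.04,0.55]
    - [0,-0.04,0.65]
    - [0,-0.04,0.74]
  rot:
    - [0,0,0]
    - [0,0,0]
    - [0,0,0]
    - [0,0,0]
    - [0,0,0]

```text
clock: 9.15
eef_pos: [473.5, 120.2, 4.1]
tcp_rot: [-3.141, -0.001, 2.29]
contact_force: [-3.9, -1.5, 25.2]
opening: 0.428
grasp_force: 23.4
```

Request:
play_rows:
  dp:
    - [0,0,0]
    - [0,0,0]
    - [0,0,0]
    - [0,0,0]
    - [0,0,0]
  rot:
    - [0,0,0]
    - [0,0,0]
    - [0,0,0]
    - [0,0,0]
    - [0,0,0]

```text
clock: 9.57
eef_pos: [474.0, 120.3, 5.0]
tcp_rot: [3.141, 0.0, 2.29]
contact_force: [-0.2, 0.8, -0.5]
opening: 0.429
grasp_force: 22.6
```

Request:
play_rows:
  dp:
    - [0,0,0]
    - [0,0,0]
    - [0,0,0]
    - [0,0,0]
    - [0,0,0]
  rot:
    - [0,0,0]
    - [0,0,0]
    - [0,0,0]
    - [0,0,0]
    - [0,0,0]
  fingers: 0.8

```text
clock: 9.98
eef_pos: [473.9, 120.3, 4.9]
tcp_rot: [3.141, 0.0, 2.29]
contact_force: [-0.1, -0.0, 0.2]
opening: 0.802
grasp_force: 0.0
```

Request:
play_rows:
  dp:
    - [0,0,-0.5]
    - [0,0,-1.2]
    - [0,0,-2]
    - [0,0,-2.5]
    - [0,0,-2.5]
  rot:
    - [0,0,0]
    - [0,0,0]
    - [0,0,0]
    - [0,0,0]
    - [0,0,0]
  fingers: 1

```text
clock: 10.4
eef_pos: [476.5, 120.9, 108.8]
tcp_rot: [3.136, 0.003, 2.29]
contact_force: [1.2, -0.4, 0.5]
opening: 1.006
grasp_force: 0.0
```

Request:
play_rows:
  dp:
    - [0,0,0]
    - [0,0,0]
    - [0,0,0]
    - [0,0,0]
    - [0,0,0]
  rot:
    - [0,0,0]
    - [0,0,0]
    - [0,0,0]
    - [0,0,0]
    - [0,0,0]

```text
clock: 10.82
eef_pos: [473.3, 120.1, 103.9]
tcp_rot: [-3.14, -0.001, 2.29]
contact_force: [-0.7, -0.4, 0.1]
opening: 1.002
grasp_force: 0.0
```

```bash
cat >> h.py <<'E'
def mb(m,c,r,k,amin):
    """minAreaRects of a mask over a wbird view: centre, sides, long-axis angle"""
    for q in cv2.findContours(m.astype(np.uint8),cv2.RETR_EXTERNAL,cv2.CHAIN_APPROX_NONE)[0]:
        if cv2.contourArea(q)<amin*k*k: continue
        p=cv2.boxPoints(cv2.minAreaRect(q)); w=np.stack([c[0]+r-p[:,1]/k,c[1]+r-p[:,0]/k],1); e=[w[1]-w[0],w[2]-w[1]]; L=[np.linalg.norm(x) for x in e]; a=e[int(np.argmax(L))]
        print(w.mean(0).round(1),np.round(sorted(L),1),'ang',round(np.degrees(np.arctan2(a[1],a[0]))%180,1))
E
python3 - <<'E'
from h import *
from rig import telemetry,optics
s=telemetry.sense(); print(s['eef_pos'],s['tcp_rot'],s['clock'])
f=optics.grab_frame('wrist'); c=s['eef_pos'][:2]
h=cv2.cvtColor(wbird(f,s,13,c,70,3),cv2.COLOR_RGB2HSV); mb((h[...,1]<60)&(h[...,2]>130),c,70,3,500)
h=cv2.cvtColor(wbird(f,s,4,c,70,3),cv2.COLOR_RGB2HSV); print('dark pad'); mb((h[...,2]<75),c,70,3,500)
print(move(s,[667,-33,100]),move(s,[667,-33,100],140.3))
E
```

```text
[473.27614514 120.14242206 103.93405363] [-3.13996367e+00 -8.14225264e-04  2.28984040e+00] 10.8167
[474.1 119.1] [37.7 38. ] ang 90.0
dark pad
[473.  120.1] [68.9 69.7] ang 108.4
(array([-6.07,  1.12,  0.09]), array([-0.02, -0.01,  0.  ])) (array([-6.07,  1.12,  0.09]), array([-0.02,  0.  , 13.48]))
```

The tin is on its pad at (474,119), against a pad centre of (473,120). Now the plane.

Request:
play_rows:
  dp:
    - [-1,0.19,0]
    - [-2,0.38,0]
    - [-3,0.57,0]
    - [-4,0.76,0]
    - [-5,0.95,0]
  rot:
    - [0,0,0]
    - [0,0,0]
    - [0,0,0]
    - [0,0,0]
    - [0,0,0]

```text
clock: 11.28
eef_pos: [635.3, -6.6, 104.3]
tcp_rot: [-3.141, -0.001, 2.29]
contact_force: [0.1, 1.1, 0.2]
opening: 1.002
grasp_force: 0.0
```

Request:
play_rows:
  dp:
    - [-0.8,0.15,0]
    - [-1.07,0.17,0]
    - [-1.07,0.17,0]
    - [-1.07,0.17,0]
    - [-1.07,0.17,0]
  rot:
    - [0,0,1.1]
    - [0,0,2.2]
    - [0,0,3.3]
    - [0,0,4.4]
    - [0,0,5.5]

```text
clock: 11.7
eef_pos: [667.3, -33.3, 103.8]
tcp_rot: [-3.14, -0.0, 1.707]
contact_force: [-0.4, -0.0, 0.3]
opening: 1.002
grasp_force: 0.0
```

Request:
play_rows:
  dp:
    - [0,0,0]
    - [0,0,0]
    - [0,0,0]
    - [0,0,0]
    - [0,0,0]
  rot:
    - [0,0,1.1]
    - [0,0,2.2]
    - [0,0,3.3]
    - [0,0,4.4]
    - [0,0,5.5]

```text
clock: 12.12
eef_pos: [667.2, -32.9, 104.1]
tcp_rot: [-3.141, 0.0, 1.132]
contact_force: [-0.2, -0.3, -0.4]
opening: 1.002
grasp_force: 0.0
```

Request:
play_rows:
  dp:
    - [0,0,0]
    - [0,0,0]
    - [0,0,0]
    - [0,0,0]
    - [0,0,0]
  rot:
    - [0,0,1.1]
    - [0,0,2.2]
    - [0,0,2.48]
    - [0,0,2.48]
    - [0,0,2.48]

```text
clock: 12.53
eef_pos: [667.3, -32.9, 104.3]
tcp_rot: [-3.141, 0.0, 0.88]
contact_force: [-0.1, 0.6, 0.3]
opening: 1.002
grasp_force: 0.0
```

Request:
play_rows:
  dp:
    - [0,0,0]
    - [0,0,0]
    - [0,0,0]
    - [0,0,0]
    - [0,0,0]
  rot:
    - [0,0,0]
    - [0,0,0]
    - [0,0,0]
    - [0,0,0]
    - [0,0,0]

```text
clock: 12.95
eef_pos: [667.5, -32.9, 104.9]
tcp_rot: [3.142, -0.0, 0.878]
contact_force: [0.3, 0.1, 0.3]
opening: 0.995
grasp_force: 0.0
```

Run:
```python
from h import *
from rig import telemetry,optics
s=telemetry.sense(); print(s['eef_pos'],s['tcp_rot'],s['qpos'],s['clock'])
f=optics.grab_frame('wrist'); c=s['eef_pos'][:2]
b=wbird(f,s,24,c,60,3)
cv2.circle(b,(180,180),3,(255,0,0),-1)
cv2.imwrite('pics/w5.png',np.hstack([b,cv2.resize(f['color'],(440,360))])[...,::-1])
print(move(s,[667,-33,100],140.3))
```

```text
[667.52570252 -32.90977396 104.91081237] [ 3.14155131e+00 -1.64116737e-05  8.78441747e-01] [-5.14996995e-02  5.49168640e-01  1.63118990e+00 -1.41030988e-05
  9.61191161e-01  6.40862955e-01] 12.95
(array([-0.01, -0.01,  0.12]), array([ 0.  , -0.  ,  0.01]))
```

View pics/w5.png

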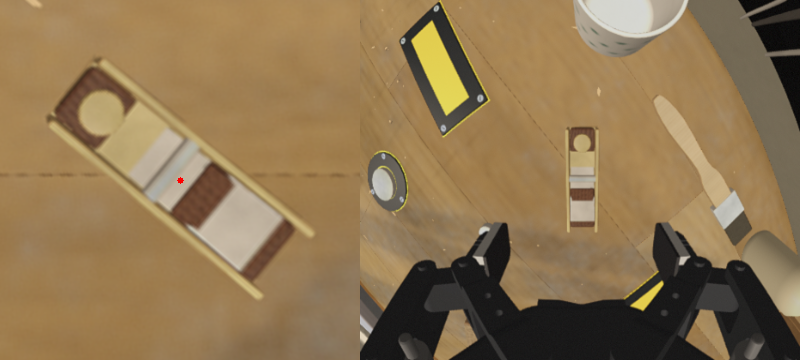

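The plane is centred under the tool: its corners average to (180,178), and its long axis is at 50.7°. Grasping.

Request:
play_rows:
  dp:
    - [0,0,0.8]
    - [0,0,1.6]
    - [0,0,2.2]
    - [0,0,2.45]
    - [0,0,2.53]
  rot:
    - [0,0,0]
    - [0,0,0]
    - [0,0,0]
    - [0,0,0]
    - [0,0,0]

```text
clock: 13.42
eef_pos: [666.0, -32.9, 1.6]
tcp_rot: [-3.139, 0.002, 0.878]
contact_force: [0.1, -0.3, -0.3]
opening: 1.0
grasp_force: 0.0
```

Request:
play_rows:
  dp:
    - [0,0,0]
    - [0,0,0]
    - [0,0,0]
    - [0,0,0]
    - [0,0,0]
  rot:
    - [0,0,0]
    - [0,0,0]
    - [0,0,0]
    - [0,0,0]
    - [0,0,0]
  fingers: 0.55
  grip_force: 50

```text
clock: 13.83
eef_pos: [668.3, -32.9, 4.9]
tcp_rot: [3.14, -0.001, 0.878]
contact_force: [0.1, -0.6, -0.6]
opening: 0.547
grasp_force: 0.0
```

Request:
play_rows:
  dp:
    - [0,0,0]
    - [0,0,0]
    - [0,0,0]
    - [0,0,0]
    - [0,0,0]
  rot:
    - [0,0,0]
    - [0,0,0]
    - [0,0,0]
    - [0,0,0]
    - [0,0,0]
  fingers: 0

```text
clock: 14.25
eef_pos: [668.0, -32.9, 4.5]
tcp_rot: [3.141, -0.001, 0.878]
contact_force: [-1.1, -0.3, 5.5]
opening: 0.339
grasp_force: 51.1
```

Request:
play_rows:
  dp:
    - [0,0,0]
    - [0,0,-0.1]
    - [0,0,-0.2]
    - [0,0,-0.5]
    - [0,0,-0.8]
  rot:
    - [0,0,0]
    - [0,0,0]
    - [0,0,0]
    - [0,0,0]
    - [0,0,0]

```text
clock: 14.67
eef_pos: [666.9, -32.9, 36.1]
tcp_rot: [-3.14, 0.001, 0.878]
contact_force: [-0.6, 0.2, -2.4]
opening: 0.335
grasp_force: 49.9
```

Request:
play_rows:
  dp:
    - [0,0,-0.5]
    - [0,0,-0.8]
    - [0,0,-0.8]
    - [0,0,-0.8]
    - [0,0,-0.8]
  rot:
    - [0,0,0]
    - [0,0,0]
    - [0,0,0]
    - [0,0,0]
    - [0,0,0]

```text
clock: 15.08
eef_pos: [667.1, -32.9, 67.4]
tcp_rot: [-3.141, 0.0, 0.878]
contact_force: [-0.5, -0.1, -2.4]
opening: 0.339
grasp_force: 50.0
```

Run:
```python
from h import *
from rig import telemetry
s=telemetry.sense(); print(s['eef_pos'],s['tcp_rot'],move(s,[624,149.4,50]),move(s,[624,149.4,50],169.1))
```

```text
[667.09895398 -32.86501604  67.35055544] [-3.14117394e+00  3.02963751e-04  8.78182723e-01] (array([ 2.82, -3.74,  0.43]), array([-0.,  0., -0.])) (array([ 2.82, -3.74,  0.43]), array([-0. ,  0. , -4.8]))
```

Request:
play_rows:
  dp:
    - [0.48,-0.64,0]
    - [0.96,-1.28,0]
    - [1.44,-1.92,0]
    - [1.92,-2.56,0]
    - [2.4,-3.2,0]
  rot:
    - [0,0,0]
    - [0,0,0]
    - [0,0,0]
    - [0,0,0]
    - [0,0,0]

```text
clock: 15.5
eef_pos: [629.0, 123.8, 66.4]
tcp_rot: [-3.14, 0.002, 0.878]
contact_force: [-0.2, 0.4, -2.5]
opening: 0.341
grasp_force: 50.1
```

Request:
play_rows:
  dp:
    - [0.3,-0.4,0]
    - [0.42,-0.54,0]
    - [0.42,-0.54,0]
    - [0.42,-0.54,0]
    - [0.42,-0.54,0]
  rot:
    - [0,0,-1]
    - [0,0,-2]
    - [0,0,-3]
    - [0,0,-4]
    - [0,0,-4.8]

```text
clock: 15.92
eef_pos: [623.5, 149.7, 66.4]
tcp_rot: [-3.14, 0.001, 1.387]
contact_force: [-0.2, -0.1, -2.3]
opening: 0.339
grasp_force: 50.1
```

Request:
play_rows:
  dp:
    - [0,0,0]
    - [0,0,0.2]
    - [0,0,0.4]
    - [0,0,0.6]
    - [0,0,0.6]
  rot:
    - [0,0,0]
    - [0,0,0]
    - [0,0,0]
    - [0,0,0]
    - [0,0,0]

```text
clock: 16.33
eef_pos: [622.8, 148.9, 41.0]
tcp_rot: [-3.138, 0.002, 1.379]
contact_force: [-0.2, -0.4, -2.6]
opening: 0.334
grasp_force: 50.1
```

Request:
play_rows:
  dp:
    - [0,0,0]
    - [0,0,0]
    - [0,0,0]
    - [0,0,0]
    - [0,0,0]
  rot:
    - [0,0,0]
    - [0,0,0]
    - [0,0,0]
    - [0,0,0]
    - [0,0,0]

```text
clock: 16.75
eef_pos: [624.7, 149.5, 44.1]
tcp_rot: [3.141, -0.0, 1.381]
contact_force: [0.7, 0.3, -2.3]
opening: 0.338
grasp_force: 50.1
```

Run:
```python
from h import *
from rig import telemetry,optics
s=telemetry.sense(); print(s['eef_pos'],s['tcp_rot'],s['qpos'],s['clock'],s['opening'])
f=optics.grab_frame('wrist'); c=s['eef_pos'][:2]
b=wbird(f,s,4,c,60,3)
cv2.imwrite('pics/w6.png',np.hstack([b,cv2.resize(f['color'],(440,360))])[...,::-1])
print(move(s,[624,149.4,9],169.3))
```

```text
[624.70244892 149.47979589  44.0948059 ] [ 3.14093709e+00 -2.83125437e-04  1.38070758e+00] [ 2.32536057e-01  5.94347823e-01  1.72070709e+00 -1.45151384e-05
  8.25823730e-01  4.22634735e-01] 16.75 0.33788298233389663
(array([-0.01, -0.02,  0.88]), array([ 0.01, -0.  , -0.03]))
```

View pics/w6.png

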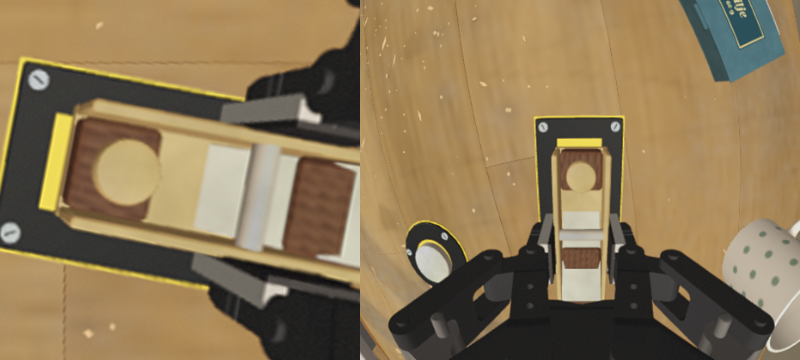

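The plane lines up with its silhouette, whose end shows at about (48,161). The offset is 1–2 mm. Placing it.

Request:
play_rows:
  dp:
    - [-0.03,-0.03,0.25]
    - [-0.03,-0.03,0.5]
    - [-0.03,-0.03,0.68]
    - [-0.03,-0.03,0.78]
    - [-0.03,-0.03,0.84]
  rot:
    - [0,0,0]
    - [0,0,0]
    - [0,0,0]
    - [0,0,0]
    - [0,0,0]

```text
clock: 17.22
eef_pos: [622.2, 148.3, 8.6]
tcp_rot: [-3.14, 0.001, 1.381]
contact_force: [-0.4, 0.9, -0.8]
opening: 0.339
grasp_force: 50.4
```

Request:
play_rows:
  dp:
    - [0,0,0.02]
    - [0,0,0.05]
    - [0,0,0.05]
    - [0,0,0.05]
    - [0,0,0.05]
  rot:
    - [0,0,0]
    - [0,0,0]
    - [0,0,0]
    - [0,0,0]
    - [0,0,0]

```text
clock: 17.63
eef_pos: [623.2, 148.5, 8.6]
tcp_rot: [3.141, -0.0, 1.381]
contact_force: [-3.4, -0.2, 3.9]
opening: 0.336
grasp_force: 50.8
```

Request:
play_rows:
  dp:
    - [0,0,0]
    - [0,0,0]
    - [0,0,0]
    - [0,0,0]
    - [0,0,0]
  rot:
    - [0,0,0]
    - [0,0,0]
    - [0,0,0]
    - [0,0,0]
    - [0,0,0]
  fingers: 0.75

```text
clock: 18.05
eef_pos: [623.1, 148.5, 8.1]
tcp_rot: [3.141, -0.0, 1.381]
contact_force: [-0.7, -0.1, 0.4]
opening: 0.751
grasp_force: 0.0
```

Request:
play_rows:
  dp:
    - [0,0,-0.5]
    - [0,0,-1.2]
    - [0,0,-2]
    - [0,0,-2.7]
    - [0,0,-2.7]
  rot:
    - [0,0,0]
    - [0,0,0]
    - [0,0,0]
    - [0,0,0]
    - [0,0,0]
  fingers: 1

```text
clock: 18.47
eef_pos: [626.5, 149.3, 122.0]
tcp_rot: [3.134, -0.004, 1.381]
contact_force: [1.0, -0.0, 0.6]
opening: 1.001
grasp_force: 0.0
```

Request:
play_rows:
  dp:
    - [0,0,0]
    - [0,0,0]
    - [0,0,0]
    - [0,0,0]
    - [0,0,0]
  rot:
    - [0,0,0]
    - [0,0,0]
    - [0,0,0]
    - [0,0,0]
    - [0,0,0]

```text
clock: 18.88
eef_pos: [622.3, 148.3, 114.8]
tcp_rot: [-3.14, 0.001, 1.381]
contact_force: [0.3, 0.5, -0.1]
opening: 1.001
grasp_force: 0.0
```

Run:
```python
from h import *
from rig import telemetry,optics
s=telemetry.sense(); print(s['eef_pos'],s['tcp_rot'],s['clock'])
f=optics.grab_frame('wrist'); c=s['eef_pos'][:2]
a=wbird(f,s,28,c,70,2.6); b=wbird(f,s,4,c,70,2.6)
h=cv2.cvtColor(b,cv2.COLOR_RGB2HSV); print('rim/yellow/dark'); mb((h[...,2]<70),c,70,2.6,1000); mb(cv2.morphologyEx(((h[...,1]>140)&(h[...,0]>22)&(h[...,0]<33)&(h[...,2]>120)|(h[...,2]<70)).astype(np.uint8),cv2.MORPH_CLOSE,np.ones((5,5))),c,70,2.6,1000)
cv2.imwrite('pics/w7.png',np.hstack([a,b])[...,::-1])
print(move(s,[452,-127,100]),move(s,[452,-127,100],40.3))
```

```text
[622.30672645 148.3406447  114.81967682] [-3.13973472e+00  8.54030982e-04  1.38091667e+00] 18.8833
rim/yellow/dark
[622.6 147.8] [ 61.8 119.7] ang 79.3
[622.8 148.4] [ 66.  123.2] ang 79.4
(array([-7.56, -2.88,  0.38]), array([-0.02,  0.01, -0.  ])) (array([-7.56, -2.88,  0.38]), array([-0.02, -0.  , -8.53]))
```

View pics/w7.png

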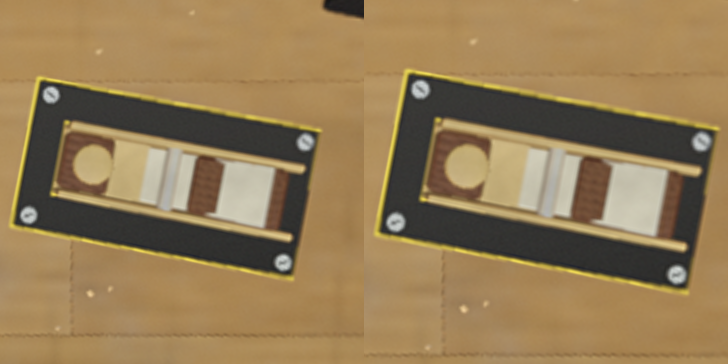

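The plane centre is (623,149.5) on a pad at (623,148.4) and it is well aligned. Now the cork.

Request:
play_rows:
  dp:
    - [-0.92,-0.35,0]
    - [-1.84,-0.7,0]
    - [-2.76,-1.05,0]
    - [-3.68,-1.4,0]
    - [-4.6,-1.75,0]
  rot:
    - [0,0,0]
    - [0,0,0]
    - [0,0,0]
    - [0,0,0]
    - [0,0,0]

```text
clock: 19.35
eef_pos: [518.2, -20.1, 115.7]
tcp_rot: [-3.141, 0.0, 1.382]
contact_force: [0.8, -0.4, 0.4]
opening: 1.0
grasp_force: 0.0
```

Request:
play_rows:
  dp:
    - [-0.8,-0.3,0.1]
    - [-1.6,-0.6,0.2]
    - [-2.4,-0.9,0.3]
    - [-2.96,-1.13,0.38]
    - [-2.96,-1.13,0.38]
  rot:
    - [0,0,-1.1]
    - [0,0,-2.2]
    - [0,0,-3.3]
    - [0,0,-4.4]
    - [0,0,-5.5]

```text
clock: 19.77
eef_pos: [449.6, -129.2, 99.9]
tcp_rot: [-3.139, -0.001, 1.96]
contact_force: [0.0, 0.7, -0.6]
opening: 1.005
grasp_force: 0.0
```

Request:
play_rows:
  dp:
    - [0,0,0]
    - [0,0,0]
    - [0,0,0]
    - [0,0,0]
    - [0,0,0]
  rot:
    - [0,0,-1.1]
    - [0,0,-2.2]
    - [0,0,-3.03]
    - [0,0,-3.03]
    - [0,0,-3.03]

```text
clock: 20.18
eef_pos: [452.7, -126.7, 100.7]
tcp_rot: [-3.141, -0.0, 2.271]
contact_force: [-0.2, -0.3, -0.4]
opening: 0.998
grasp_force: 0.0
```

Request:
play_rows:
  dp:
    - [0,0,0]
    - [0,0,0]
    - [0,0,0]
    - [0,0,0]
    - [0,0,0]
  rot:
    - [0,0,0]
    - [0,0,0]
    - [0,0,0]
    - [0,0,0]
    - [0,0,0]

```text
clock: 20.6
eef_pos: [452.8, -126.7, 100.9]
tcp_rot: [3.142, 0.0, 2.274]
contact_force: [0.1, 0.0, -0.1]
opening: 1.002
grasp_force: 0.0
```

Run:
```python
from h import *
from rig import telemetry,optics
s=telemetry.sense(); print(s['eef_pos'],s['tcp_rot'],s['clock'])
f=optics.grab_frame('wrist'); c=s['eef_pos'][:2]
a=wbird(f,s,32,c,70,2.6)
cv2.circle(a,(182,182),3,(255,0,0),-1)
cv2.imwrite('pics/w8.png',np.hstack([a,cv2.resize(f['color'],(436,364))])[...,::-1])
```

```text
[ 452.82927774 -126.70240627  100.9027641 ] [3.14156427e+00 4.62854717e-05 2.27367249e+00] 20.6
```

View pics/w8.png

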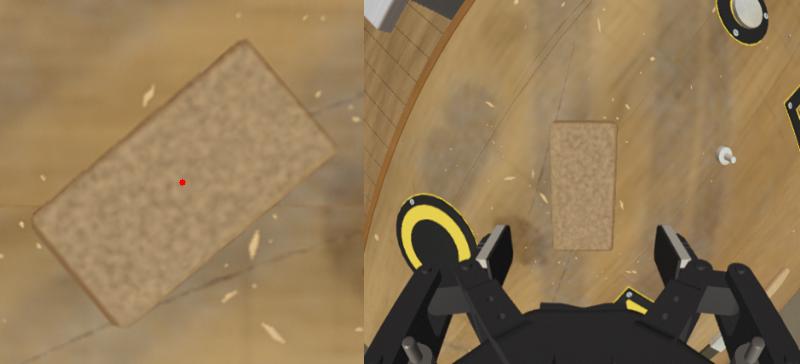

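The cork is centred: its corners average to (184,182), and its width axis is about 39.5° against the tool's 40.3°. Grasping.

Request:
play_rows:
  dp:
    - [0,0,0.7]
    - [0,0,1.4]
    - [0,0,2]
    - [0,0,2.35]
    - [0,0,2.45]
  rot:
    - [0,0,0]
    - [0,0,0]
    - [0,0,0]
    - [0,0,0]
    - [0,0,0]

```text
clock: 21.07
eef_pos: [451.3, -126.3, 0.8]
tcp_rot: [-3.14, -0.003, 2.274]
contact_force: [-0.9, -0.9, -0.7]
opening: 1.001
grasp_force: 0.0
```

Request:
play_rows:
  dp:
    - [0,0,0]
    - [0,0,0]
    - [0,0,0]
    - [0,0,0]
    - [0,0,0]
  rot:
    - [0,0,0]
    - [0,0,0]
    - [0,0,0]
    - [0,0,0]
    - [0,0,0]
  fingers: 0
  grip_force: 30

```text
clock: 21.48
eef_pos: [453.5, -126.9, 3.8]
tcp_rot: [3.141, 0.001, 2.274]
contact_force: [-0.6, -0.2, 4.8]
opening: 0.674
grasp_force: 33.0
```

Request:
play_rows:
  dp:
    - [0,0,0]
    - [0,0,0]
    - [0,0,0]
    - [0,0,-0.05]
    - [0,0,-0.1]
  rot:
    - [0,0,0]
    - [0,0,0]
    - [0,0,0]
    - [0,0,0]
    - [0,0,0]

```text
clock: 21.9
eef_pos: [452.8, -126.7, 7.2]
tcp_rot: [3.141, 0.0, 2.274]
contact_force: [-0.2, 0.0, -0.8]
opening: 0.675
grasp_force: 32.4
```

Request:
play_rows:
  dp:
    - [0,0,-0.4]
    - [0,0,-0.9]
    - [0,0,-1.4]
    - [0,0,-1.6]
    - [0,0,-1.6]
  rot:
    - [0,0,0]
    - [0,0,0]
    - [0,0,0]
    - [0,0,0]
    - [0,0,0]

```text
clock: 22.32
eef_pos: [454.1, -127.1, 72.6]
tcp_rot: [3.14, 0.003, 2.274]
contact_force: [-0.3, -0.4, -0.8]
opening: 0.672
grasp_force: 32.5
```

Run:
```python
from h import *
from rig import telemetry
s=telemetry.sense(); print(s['eef_pos'],s['tcp_rot'],s['opening'],move(s,[641.5,-219.5,60]),move(s,[641.5,-219.5,60],94.5))
```

```text
[ 454.08419752 -127.10333228   72.58520564] [3.13957069e+00 3.04027119e-03 2.27412217e+00] 0.6718970039449205 (array([-4.79,  2.08,  0.33]), array([0.02, 0.03, 0.  ])) (array([-4.79,  2.08,  0.33]), array([ 0.  ,  0.04, -9.03]))
```

Request:
play_rows:
  dp:
    - [-0.9,0.39,0]
    - [-1.8,0.78,0]
    - [-2.7,1.18,0]
    - [-3.6,1.57,0]
    - [-4.5,1.96,0]
  rot:
    - [0,0,0]
    - [0,0,0]
    - [0,0,0]
    - [0,0,0]
    - [0,0,0]

```text
clock: 22.73
eef_pos: [629.9, -213.9, 69.3]
tcp_rot: [-3.141, -0.001, 2.274]
contact_force: [0.4, 0.5, -0.9]
opening: 0.669
grasp_force: 32.5
```

Request:
play_rows:
  dp:
    - [-0.32,0.14,0]
    - [-0.32,0.14,0]
    - [-0.32,0.14,0]
    - [-0.32,0.14,0]
    - [-0.32,0.14,0]
  rot:
    - [0,0,-1.1]
    - [0,0,-2.2]
    - [0,0,-3.3]
    - [0,0,-4.4]
    - [0,0,-5.5]

```text
clock: 23.15
eef_pos: [640.8, -219.2, 68.8]
tcp_rot: [3.141, -0.002, 2.856]
contact_force: [0.1, 0.9, -0.4]
opening: 0.674
grasp_force: 32.5
```

Request:
play_rows:
  dp:
    - [0,0,0]
    - [0,0,0]
    - [0,0,0]
    - [0,0,0.25]
    - [0,0,0.5]
  rot:
    - [0,0,-1.1]
    - [0,0,-2.2]
    - [0,0,-3.2]
    - [0,0,-3.55]
    - [0,0,-3.55]

```text
clock: 23.57
eef_pos: [641.3, -219.4, 49.5]
tcp_rot: [3.141, -0.0, -3.06]
contact_force: [-0.4, 0.3, -0.7]
opening: 0.67
grasp_force: 32.5
```

Request:
play_rows:
  dp:
    - [0,0,0.2]
    - [0,0,0.2]
    - [0,0,0.2]
    - [0,0,0.2]
    - [0,0,0.2]
  rot:
    - [0,0,0]
    - [0,0,0]
    - [0,0,0]
    - [0,0,0]
    - [0,0,0]

```text
clock: 23.98
eef_pos: [641.9, -219.6, 43.2]
tcp_rot: [-3.141, 0.001, -3.062]
contact_force: [0.7, -0.2, -0.8]
opening: 0.674
grasp_force: 32.5
```

Run:
```python
from h import *
from rig import telemetry,optics
s=telemetry.sense(); print(s['eef_pos'],s['tcp_rot'],s['qpos'],s['clock'],s['opening'],move(s,[641.5,-219.5,8],94.5))
f=optics.grab_frame('wrist'); c=s['eef_pos'][:2]
b=wbird(f,s,4,c,75,2.4)
h=cv2.cvtColor(b,cv2.COLOR_RGB2HSV); mb(((h[...,1]>140)&(h[...,0]>22)&(h[...,0]<33)&(h[...,2]>120)),c,75,2.4,20)
cv2.imwrite('pics/w9.png',np.hstack([b,cv2.resize(f['color'],(436,360))])[...,::-1])
```

```text
[ 641.85777457 -219.56359821   43.21671426] [-3.14135363e+00  5.52971343e-04 -3.06186337e+00] [-3.31809709e-01  6.38945933e-01  1.63459031e+00  2.80029273e-06
  8.67453996e-01 -1.98233706e+00] 23.9833 0.6741858060272057 (array([0.01, 0.  , 0.88]), array([-0.  ,  0.01,  0.01]))
[ 588.3 -225. ] [ 7.6 60.6] ang 94.6
[ 585.1 -225.4] [24. 85.] ang 95.4
```

View pics/w9.png

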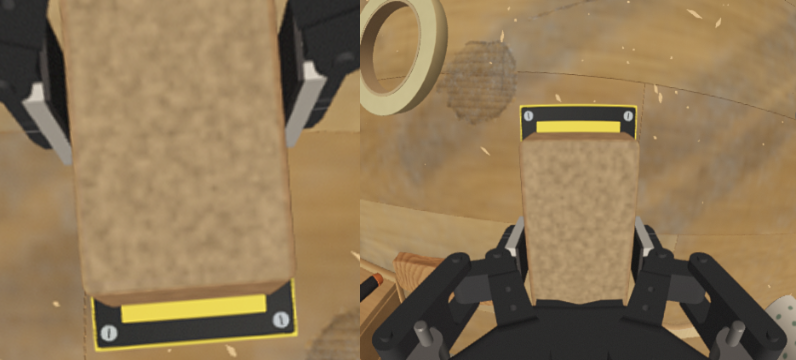

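The visible end of the silhouette gives a pad centre of (640.3,-221). The tool is at (641.9,-219.6), so that is good. I place the cork.

Request:
play_rows:
  dp:
    - [0.02,-0.01,0.25]
    - [0.02,-0.01,0.5]
    - [0.02,-0.01,0.68]
    - [0.02,-0.01,0.78]
    - [0.02,-0.01,0.84]
  rot:
    - [0,0,0]
    - [0,0,0]
    - [0,0,0]
    - [0,0,0]
    - [0,0,0]

```text
clock: 24.45
eef_pos: [640.0, -219.7, 7.9]
tcp_rot: [3.141, -0.002, -3.061]
contact_force: [-1.6, -0.1, 4.8]
opening: 0.676
grasp_force: 33.1
```

Request:
play_rows:
  dp:
    - [0,0,0.02]
    - [0,0,0.05]
    - [0,0,0.05]
    - [0,0,0.05]
    - [0,0,0.05]
  rot:
    - [0,0,0]
    - [0,0,0]
    - [0,0,0]
    - [0,0,0]
    - [0,0,0]

```text
clock: 24.87
eef_pos: [641.0, -219.9, 7.9]
tcp_rot: [-3.141, 0.0, -3.061]
contact_force: [-2.5, 0.9, 5.2]
opening: 0.672
grasp_force: 33.2
```

Request:
play_rows:
  dp:
    - [0,0,0]
    - [0,0,0]
    - [0,0,0]
    - [0,0,0]
    - [0,0,0]
  rot:
    - [0,0,0]
    - [0,0,0]
    - [0,0,0]
    - [0,0,0]
    - [0,0,0]
  fingers: 1

```text
clock: 25.28
eef_pos: [640.8, -219.9, 7.2]
tcp_rot: [-3.142, 0.0, -3.061]
contact_force: [0.0, 0.5, 0.3]
opening: 0.999
grasp_force: 0.0
```

Request:
play_rows:
  dp:
    - [0,0,-0.5]
    - [0,0,-1.2]
    - [0,0,-2]
    - [0,0,-2.7]
    - [0,0,-2.7]
  rot:
    - [0,0,0]
    - [0,0,0]
    - [0,0,0]
    - [0,0,0]
    - [0,0,0]

```text
clock: 25.7
eef_pos: [644.2, -221.1, 121.5]
tcp_rot: [-3.138, 0.008, -3.061]
contact_force: [1.4, -0.4, 1.7]
opening: 1.0
grasp_force: 0.0
```

Request:
play_rows:
  dp:
    - [0,0,0]
    - [0,0,0]
    - [0,0,0]
    - [0,0,0]
    - [0,0,0]
  rot:
    - [0,0,0]
    - [0,0,0]
    - [0,0,0]
    - [0,0,0]
    - [0,0,0]

```text
clock: 26.12
eef_pos: [640.1, -219.7, 114.0]
tcp_rot: [3.141, -0.002, -3.061]
contact_force: [-0.8, -0.1, -1.0]
opening: 1.0
grasp_force: 0.0
```

Run:
```python
from h import *
from rig import telemetry,optics
s=telemetry.sense(); print(s['eef_pos'],s['tcp_rot'],s['clock'])
f=optics.grab_frame('wrist'); c=s['eef_pos'][:2]
a=wbird(f,s,36,c,75,2.4); b=wbird(f,s,4,c,75,2.4)
cv2.imwrite('pics/w10.png',np.hstack([a,b])[...,::-1])
t=optics.grab_frame('top'); h=cv2.cvtColor(bird(t,19),cv2.COLOR_RGB2HSV)
for o in blobs((h[...,1]<95)&(h[...,2]>125),3000): print(o)
y=np.radians(94.5); p=np.array([532,-383.5,100])+45*np.array([np.cos(y),np.sin(y),0]); print(p,move(s,p))
```

```text
[ 640.08378536 -219.69064645  113.96287557] [ 3.14078814e+00 -1.92844723e-03 -3.06132988e+00] 26.1167
(array([373.5, 314.5], dtype=float32), [np.float32(65.0), np.float32(127.0)], 90.0, 6468.0)
(array([ 325.7, -189.1], dtype=float32), [np.float32(227.9), np.float32(351.2)], 70.6, 64811.5)
(array([383.6, 115.7], dtype=float32), [np.float32(251.8), np.float32(327.8)], 162.5, 68367.5)
(array([ 707.3, -349.1], dtype=float32), [np.float32(75.8), np.float32(205.4)], 167.7, 5208.5)
(array([ 772., -303.], dtype=float32), [np.float32(56.0), np.float32(134.0)], 90.0, 4754.5)
(array([ 713.6, -217.4], dtype=float32), [np.float32(77.4), np.float32(173.6)], 159.7, 4356.5)
[ 528.46934069 -338.63871998  100.        ] (array([ 3.02, -2.74,  0.35]), array([ 0.01, -0.02, -0.  ]))
```

View pics/w10.png

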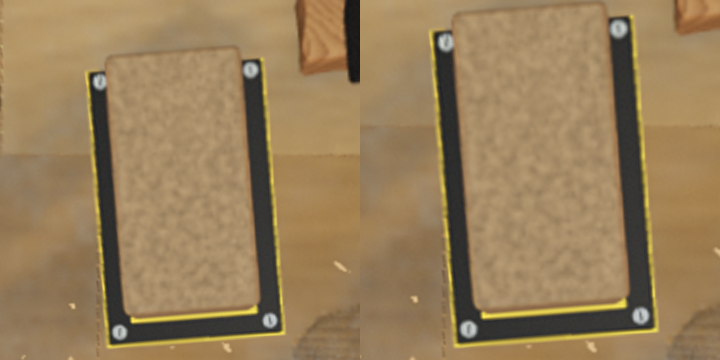

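The cork centre and pad centre agree to about 1 mm: (182.5,181) in the left view against (184,181) in the right. Now the tape.

Request:
play_rows:
  dp:
    - [0.75,-0.7,0.1]
    - [1.5,-1.4,0.2]
    - [2.25,-2.1,0.3]
    - [3,-2.74,0.35]
    - [3,-2.74,0.35]
  rot:
    - [0,0,0]
    - [0,0,0]
    - [0,0,0]
    - [0,0,0]
    - [0,0,0]
  fingers: 0.6

```text
clock: 26.63
eef_pos: [524.9, -342.5, 100.3]
tcp_rot: [3.141, -0.003, -3.065]
contact_force: [-0.5, -0.0, 0.4]
opening: 0.603
grasp_force: 0.0
```

Request:
play_rows:
  dp:
    - [0,0,0]
    - [0,0,0]
    - [0,0,0]
    - [0,0,0]
    - [0,0,0]
  rot:
    - [0,0,0]
    - [0,0,0]
    - [0,0,0]
    - [0,0,0]
    - [0,0,0]

```text
clock: 27.05
eef_pos: [530.8, -337.9, 101.3]
tcp_rot: [-3.142, 0.0, -3.06]
contact_force: [-0.3, 0.2, 0.4]
opening: 0.6
grasp_force: 0.0
```

Request:
play_rows:
  dp:
    - [0,0,0]
    - [0,0,0]
    - [0,0,0]
    - [0,0,0]
    - [0,0,0]
  rot:
    - [0,0,0]
    - [0,0,0]
    - [0,0,0]
    - [0,0,0]
    - [0,0,0]

```text
clock: 27.47
eef_pos: [530.0, -338.8, 101.3]
tcp_rot: [-3.142, 0.0, -3.061]
contact_force: [0.7, 0.4, -0.2]
opening: 0.597
grasp_force: 0.0
```

Run:
```python
from h import *
from rig import telemetry,optics
s=telemetry.sense(); print(s['eef_pos'],s['tcp_rot'],s['clock'])
f=optics.grab_frame('wrist'); c=np.array([532,-383.5])
a=wbird(f,s,19,c,75,2.4); h=cv2.cvtColor(a,cv2.COLOR_RGB2HSV)
mb((h[...,1]<95)&(h[...,2]>140),c,75,2.4,800)
cv2.imwrite('pics/w11.png',np.hstack([a,cv2.resize(f['color'],(436,360))])[...,::-1])
```

```text
[ 529.99418898 -338.75465506  101.29730325] [-3.14155940e+00  1.14818927e-05 -3.06132158e+00] 27.4667
[ 532.8 -385.1] [106.2 106.9] ang 36.4
```

View pics/w11.png

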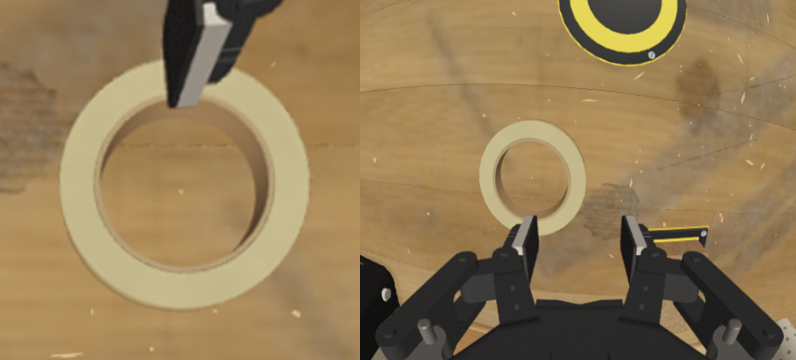

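The tape's ring spans (60–308, 62–308) in the rectified view, so its centre is (531,-385). Pinching its +y wall.

Request:
play_rows:
  dp:
    - [0.06,-0.03,0.7]
    - [0.06,-0.03,1.4]
    - [0.06,-0.03,2]
    - [0.06,-0.03,2.3]
    - [0.06,-0.03,2.44]
  rot:
    - [0,0,0]
    - [0,0,0]
    - [0,0,0]
    - [0,0,0]
    - [0,0,0]

```text
clock: 27.93
eef_pos: [526.5, -339.5, 1.7]
tcp_rot: [3.14, -0.002, -3.062]
contact_force: [-0.7, 0.4, 0.6]
opening: 0.602
grasp_force: 0.0
```

Request:
play_rows:
  dp:
    - [0,0,0]
    - [0,0,0]
    - [0,0,0]
    - [0,0,0]
    - [0,0,0]
  rot:
    - [0,0,0]
    - [0,0,0]
    - [0,0,0]
    - [0,0,0]
    - [0,0,0]
  grip_force: 40

```text
clock: 28.35
eef_pos: [528.3, -340.6, 4.8]
tcp_rot: [-3.14, 0.001, -3.061]
contact_force: [-0.0, -0.1, 0.6]
opening: 0.599
grasp_force: 0.0
```

Request:
play_rows:
  dp:
    - [0,0,0]
    - [0,0,0]
    - [0,0,0]
    - [0,0,0]
    - [0,0,0]
  rot:
    - [0,0,0]
    - [0,0,0]
    - [0,0,0]
    - [0,0,0]
    - [0,0,0]
  fingers: 0

```text
clock: 28.77
eef_pos: [527.9, -340.4, 4.1]
tcp_rot: [-3.141, 0.001, -3.061]
contact_force: [-1.1, 1.1, 5.8]
opening: 0.196
grasp_force: 39.8
```

Request:
play_rows:
  dp:
    - [0,0,0]
    - [0,0,0]
    - [0,0,0]
    - [0,0,-0.1]
    - [0,0,-0.2]
  rot:
    - [0,0,0]
    - [0,0,0]
    - [0,0,0]
    - [0,0,0]
    - [0,0,0]

```text
clock: 29.18
eef_pos: [527.3, -339.9, 11.5]
tcp_rot: [3.141, -0.001, -3.061]
contact_force: [-0.2, 0.1, -0.1]
opening: 0.192
grasp_force: 39.1
```

Request:
play_rows:
  dp:
    - [0,0,-0.3]
    - [0,0,-0.6]
    - [0,0,-0.9]
    - [0,0,-1]
    - [0,0,-1]
  rot:
    - [0,0,0]
    - [0,0,0]
    - [0,0,0]
    - [0,0,0]
    - [0,0,0]

```text
clock: 29.6
eef_pos: [528.8, -340.9, 53.8]
tcp_rot: [-3.14, 0.003, -3.061]
contact_force: [0.5, 0.9, -1.5]
opening: 0.194
grasp_force: 39.1
```

Request:
play_rows:
  dp:
    - [0,0,0]
    - [0,0,0]
    - [0,0,0]
    - [0,0,0]
    - [0,0,0]
  rot:
    - [0,0,0]
    - [0,0,0]
    - [0,0,0]
    - [0,0,0]
    - [0,0,0]

```text
clock: 30.02
eef_pos: [527.4, -340.0, 51.2]
tcp_rot: [3.141, -0.001, -3.061]
contact_force: [0.1, -0.1, -0.7]
opening: 0.192
grasp_force: 39.1
```

Run:
```python
from h import *
from rig import telemetry,optics
s=telemetry.sense(); print(s['eef_pos'],s['tcp_rot'],s['opening'],s['grasp_force'])
f=optics.grab_frame('wrist'); c=s['eef_pos'][:2]-[0,45]
for z in (60,65):
    a=wbird(f,s,z,c,75,2.4); h=cv2.cvtColor(a,cv2.COLOR_RGB2HSV); mb((h[...,1]<95)&(h[...,2]>140),c,75,2.4,800)
print(move(s,[361.5-3.5,-307.5+44.9,50]))
cv2.imwrite('pics/w12.png',np.hstack([a,cv2.resize(f['color'],(436,360))])[...,::-1])
```

```text
[ 527.3949405  -339.99886943   51.15756946] [ 3.14108833e+00 -6.87578966e-04 -3.06134621e+00] 0.1920942293763554 39.08078572363593
[ 525.7 -384.3] [ 91.3 108.3] ang 85.1
[ 523.1 -381.9] [ 87.9 106.5] ang 85.2
(array([4.07, 2.27, 0.03]), array([ 0.  , -0.01, -0.  ]))
```

View pics/w12.png

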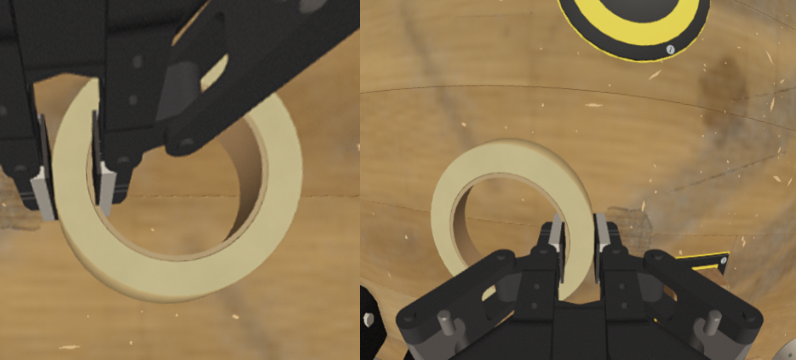

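The ring is held level, with its centre about (1.7,-44.2) from the TCP. I carry it to its pad.

Request:
play_rows:
  dp:
    - [0.8,0.45,0]
    - [1.6,0.9,0]
    - [2.4,1.35,0]
    - [3.2,1.8,0]
    - [4.02,2.25,0]
  rot:
    - [0,0,0]
    - [0,0,0]
    - [0,0,0]
    - [0,0,0]
    - [0,0,0]

```text
clock: 30.48
eef_pos: [358.7, -262.5, 51.6]
tcp_rot: [-3.142, 0.0, -3.061]
contact_force: [-0.7, -0.2, -1.4]
opening: 0.193
grasp_force: 39.2
```

Request:
play_rows:
  dp:
    - [0,0,0]
    - [0,0,0]
    - [0,0,0]
    - [0,0,0]
    - [0,0,0]
  rot:
    - [0,0,0]
    - [0,0,0]
    - [0,0,0]
    - [0,0,0]
    - [0,0,0]

```text
clock: 30.9
eef_pos: [361.5, -264.1, 51.8]
tcp_rot: [-3.141, 0.001, -3.061]
contact_force: [-0.1, 0.7, -0.1]
opening: 0.193
grasp_force: 39.2
```

Request:
play_rows:
  dp:
    - [0,0,0.2]
    - [0,0,0.4]
    - [0,0,0.5]
    - [0,0,0.5]
    - [0,0,0.5]
  rot:
    - [0,0,0]
    - [0,0,0]
    - [0,0,0]
    - [0,0,0]
    - [0,0,0]

```text
clock: 31.32
eef_pos: [359.8, -263.0, 31.0]
tcp_rot: [3.141, -0.001, -3.061]
contact_force: [-0.4, -1.0, -2.4]
opening: 0.19
grasp_force: 39.2
```

Request:
play_rows:
  dp:
    - [0,0,0]
    - [0,0,0]
    - [0,0,0]
    - [0,0,0]
    - [0,0,0]
  rot:
    - [0,0,0]
    - [0,0,0]
    - [0,0,0]
    - [0,0,0]
    - [0,0,0]

```text
clock: 31.73
eef_pos: [360.2, -263.4, 31.9]
tcp_rot: [-3.141, 0.0, -3.061]
contact_force: [0.4, 0.4, -1.0]
opening: 0.196
grasp_force: 39.2
```

Run:
```python
from h import *
from rig import telemetry,optics
s=telemetry.sense(); print(s['eef_pos'],s['tcp_rot'],s['opening'],s['grasp_force'],s['clock'])
f=optics.grab_frame('wrist'); c=np.array([361.5,-307.5])
cv2.imwrite('pics/w13.png',np.hstack([wbird(f,s,4,c,75,2.4),wbird(f,s,46,c,75,2.4)])[...,::-1])
```

```text
[ 360.24195611 -263.40355599   31.86972184] [-3.14136228e+00  2.60736115e-04 -3.06131847e+00] 0.19552494856323407 39.173568765982054 31.7333
```

View pics/w13.png

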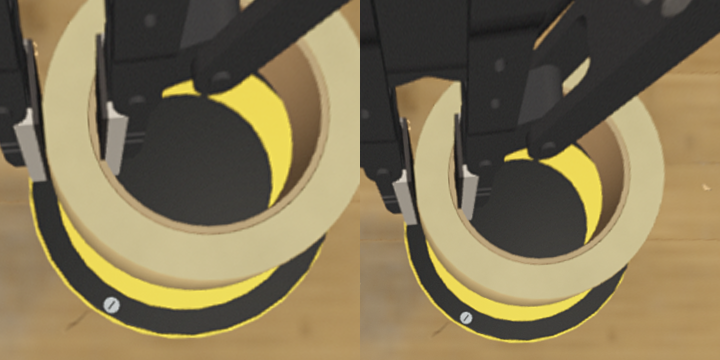

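The pad is at about (184,184) in the z=4 view and the tape at (180.5,178) in the z=46 view. I shift about 2 mm and lower it.

Request:
play_rows:
  dp:
    - [0.04,-0.03,0.15]
    - [0.04,-0.03,0.3]
    - [0.04,-0.03,0.42]
    - [0.04,-0.03,0.5]
    - [0.04,-0.03,0.55]
  rot:
    - [0,0,0]
    - [0,0,0]
    - [0,0,0]
    - [0,0,0]
    - [0,0,0]

```text
clock: 32.2
eef_pos: [358.3, -264.4, 8.9]
tcp_rot: [3.141, -0.001, -3.061]
contact_force: [0.3, 0.3, -0.8]
opening: 0.2
grasp_force: 39.2
```

Request:
play_rows:
  dp:
    - [0,0,0.03]
    - [0,0,0.06]
    - [0,0,0.06]
    - [0,0,0.06]
    - [0,0,0.06]
  rot:
    - [0,0,0]
    - [0,0,0]
    - [0,0,0]
    - [0,0,0]
    - [0,0,0]

```text
clock: 32.62
eef_pos: [358.4, -264.5, 8.1]
tcp_rot: [3.141, -0.0, -3.061]
contact_force: [-5.5, 2.8, 18.1]
opening: 0.197
grasp_force: 41.2
```

Request:
play_rows:
  dp:
    - [0,0,0]
    - [0,0,0]
    - [0,0,0]
    - [0,0,0]
    - [0,0,0]
  rot:
    - [0,0,0]
    - [0,0,0]
    - [0,0,0]
    - [0,0,0]
    - [0,0,0]
  fingers: 0.55

```text
clock: 33.03
eef_pos: [358.7, -264.7, 7.2]
tcp_rot: [3.142, -0.0, -3.061]
contact_force: [-1.0, 0.2, -0.4]
opening: 0.552
grasp_force: 0.0
```

Request:
play_rows:
  dp:
    - [0,0,-0.5]
    - [0,0,-1.2]
    - [0,0,-2]
    - [0,0,-3]
    - [0,0,-4]
  rot:
    - [0,0,0]
    - [0,0,0]
    - [0,0,0]
    - [0,0,0]
    - [0,0,0]

```text
clock: 33.45
eef_pos: [357.9, -264.1, 168.5]
tcp_rot: [3.14, -0.001, -3.061]
contact_force: [1.3, -1.0, -0.5]
opening: 0.551
grasp_force: 0.0
```

Request:
play_rows:
  dp:
    - [0,0,0]
    - [0,0,0]
    - [0,0,0]
    - [0,0,0]
    - [0,0,0]
  rot:
    - [0,0,0]
    - [0,0,0]
    - [0,0,0]
    - [0,0,0]
    - [0,0,0]

```text
clock: 33.87
eef_pos: [357.8, -264.0, 165.9]
tcp_rot: [3.14, -0.002, -3.061]
contact_force: [0.4, -0.1, -0.3]
opening: 0.551
grasp_force: 0.0
```

Run:
```python
from h import *
from rig import telemetry,optics
s=telemetry.sense(); print(s['eef_pos'],s['clock'])
f=optics.grab_frame('wrist'); c=np.array([361.5,-307.5])
a=wbird(f,s,23,c,75,2.4); b=wbird(f,s,4,c,75,2.4)
h=cv2.cvtColor(a,cv2.COLOR_RGB2HSV); print('tape'); mb((h[...,1]<95)&(h[...,2]>140),c,75,2.4,800)
h=cv2.cvtColor(b,cv2.COLOR_RGB2HSV); print('pad'); mb((h[...,2]<75),c,75,2.4,1000)
t=optics.grab_frame('top'); h=cv2.cvtColor(bird(t,56),cv2.COLOR_RGB2HSV); t0=dict(np.load('pics/top0.npz')); h0=cv2.cvtColor(bird(t0,56),cv2.COLOR_RGB2HSV)
for q in (h0,h):
    for o in blobs((q[...,1]<95)&(q[...,2]>125),3000):
        if o[0][1]>200: print('maple',o)
cv2.imwrite('pics/end.png',np.hstack([a,cv2.resize(t['color'],(440,360))])[...,::-1])
```

```text
[ 357.79764169 -263.99813633  165.85192677] 33.8667
tape
[ 361.8 -307.8] [104.6 104.6] ang 143.1
pad
[ 363.2 -308.7] [67. 67.] ang 111.8
[ 345.7 -299.7] [ 90.3 124.6] ang 58.8
maple (array([370., 306.], dtype=float32), [np.float32(64.0), np.float32(124.0)], 90.0, 6348.0)
maple (array([370., 306.], dtype=float32), [np.float32(64.0), np.float32(124.0)], 90.0, 6326.5)
```

Run:
```python
from rig import r
print(r.sign_off())
```

```text
the job is handed in; nothing more can be done
None
```

I handed the job in at about 34 s: plane, cork block, tape and tin each measured within about 2 mm of its pad centre, plane and cork lined up by eye, the offcut unmoved, and the verdict was not shown; the first tin grip slipped and pushed the tin about 40 mm before I re-gripped it, and I viewed 16 pictures, two over the limit of 14.

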